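# Close up the step rack and lock its wing nut

### The job

The step rack's sliding half has been left standing out and its wing nut is loose. Push the sliding half fully home against the fixed half, then turn the wing nut clockwise until it is fully tight, by repeated strokes of a fingertip against its wings, without forcing it. Pinch and pick up nothing, and leave the jars, the funnel and the spoon set standing or lying undisturbed, except that the jar on the sliding half rides along; finish with the hand clear.

Things in the scene. Friction and masses are not known exactly. Their poses are not given: they have to be found in the camera images.
- rack: white metal step rack, fixed. Origin on the work surface under the centre of its fixed half (240 mm deep, x -120 to 120; 340 mm wide, y -170 to 170); x runs up the steps, away from the robot, y to the left along the tiers, z up. Tiers 80 mm deep with centres at x = -80, 0, 80 mm, upper faces 40, 90, 140 mm above the work surface.
- extension (a joint): how far the rack's sliding half stands out, in m: 0 = fully home (end panel against the fixed half, a hard stop); starts 0.03 to 0.07. Three white tiers 176 mm long, 2.5 mm sheet lapped over the fixed ones, with one end panel; slides along the rack's y (home = towards +y) against 2.5 N of steady friction and stays where it is left.
- ext_end (a point): on the outer (right hand, rack -y) face of the sliding half's end panel, 115 mm above the work surface, moving with it. The panel is flat, upright, normal to the rack's y, 5 mm thick; here it is 80 mm wide (40 each side along the rack's x) and reaches up to 142.5 mm above the work surface. Beyond it is free space; only the flat spoon set may lie below.
- wingnut (a joint): turn of the steel wing nut, in rad: grows clockwise seen from above (tightening), 10.0 = fully tight, seated (a hard stop); starts 1 to 4. Loose on its thread: it turns at about 0.03 N m, stays where it is left and sinks 1.5 mm a turn. At 0 wing_tip points along rack +x; at v it has turned clockwise by v.
- nut_axis (a point): fixed point on the wing nut's vertical axis, 18.5 mm above the sheet of the top tier (that sheet is 142.5 mm above the work surface), the middle height of the wings when tight. Hub 21 mm in diameter, 13 mm high; the end of the fixed 10 mm bolt stands on the axis up to 30.5 mm above the sheet. Free space in front and to both sides.
- wing_tip (a point): outermost point, at middle height, of one of the nut's two like wings, 29 mm from the axis; turns with the nut; the other wing is opposite. Wings are upright, 5 mm thick, with rounded ears from 9 to 29 mm off the axis and 8.5 to 28.5 mm above the sheet when tight (up to 2.4 mm higher when loose).
- guard_rail (a point): top of the white wire guard rail (5 mm thick, fixed) straight behind the wing nut, 38 mm from its axis towards rack +x and 38 mm above the sheet; it runs along the whole back edge of the top tier, parallel to the rack's y. A finger has no room between it and the wings, but can stroke in front of the nut and to both sides.
- jar1: closed glass spice jar, 46 mm diameter, 92 mm tall, black twist cap 16 mm high; origin at the centre of its underside; 0.2 kg, loose; on the lowest tier, left end
- jar2: closed glass spice jar, 46 mm diameter, 92 mm tall, black twist cap 16 mm high; origin at the centre of its underside; 0.2 kg, loose; on the lowest tier, left of centre
- jar3: closed glass spice jar, 46 mm diameter, 92 mm tall, black twist cap 16 mm high; origin at the centre of its underside; 0.2 kg, loose; on the lowest tier of the sliding half, so it rides along when that half slides
- jar4: closed glass spice jar, 46 mm diameter, 92 mm tall, black twist cap 16 mm high; origin at the centre of its underside; 0.2 kg, loose; on the middle tier, left end
- jar5: closed glass spice jar, 46 mm diameter, 92 mm tall, black twist cap 16 mm high; origin at the centre of its underside; 0.2 kg, loose; on the middle tier, left of centre
- jar6: closed glass spice jar, 46 mm diameter, 92 mm tall, black twist cap 16 mm high; origin at the centre of its underside; 0.2 kg, loose; on the top tier, left end
- funnel: orange silicone funnel, loose, standing mouth down on the top tier between jar6 and the nut: 68 mm across at the foot, 78 mm tall; origin at the centre of its foot
- spoons: set of four stainless measuring spoons fanned out from a spring clip, loose, lying on the work surface to the right of the rack, about 130 mm long and 100 mm across, 20 mm high; origin under the clip, x towards the bowls

How it is judged:
By the outcome, as a careful person would: the job done as asked, in the order asked, and still so for the second after the job is handed in, with the robot touching nothing.
It also fails if it takes over 72 s, if anything falls off the work surface, if the arm or the gripper's body presses on something with over 40 N, if the wrist force passes 120 N, or if a joint passes its speed limit or range.

### The arm

A 6-joint arm with a two-finger parallel gripper is mounted at the origin on the work surface. World frame = base frame: x ahead of the robot, y to its left, z up, the work surface at z = 0. Lengths are in mm, angles in rad, forces in N, time in s.
With the tool pointing down it reaches from about 350 to 975 mm from the base axis. Payload 4.9 kg.
Tool frame: the origin (TCP) lies at the very end of the fingers, on their centre line; the grasp point (between the pads) lies 19 mm behind it; y points along the fingers, x is the direction in which the jaws open and shut, and the axes are right-handed (so a half turn about y gives the same grasp; the last joint's range is limited). The gripper opens to 85 mm and grips with 20 to 120 N. Pads are 22 mm wide; open, the fingers measure 114 mm over their backs; the gripper's body (76 mm by 85 mm) begins 54 mm behind the grasp point. The pads swing forward as they close: fully open they stand 13 mm farther back than shut.
Start: joints at [-1.287, 0.053, 1.613, -0, 1.476, -0.119], TCP at [244.99, -574.962, 231.304] pointing down, gripper open.
Joint ranges: [-3.01, 3.01], [-1.01, 2.22], [0.06, 2.58], [-1.02, 4.17], [0.09, 2.62], [-3.14, 3.14]. Speed limits (rad/s): [2.57, 2.57, 3.14, 3.14, 3.14, 3.14].

### API

Orientations are given as a unit quaternion [x, y, z, w].
In Python, from station import arm, optics, job gives the robot as it stands. The module is installed in compiled form; this text tells all that it offers.
- The arm moves only by the tool step_arm, never from a script. Its argument "targets" is a list of rows, each an object with "grip": the closure, from 0 (fully open) to 1 (shut); "linear": the shift along the tool's x, y, z in cm, a list of three; "turn": the turn, a rotation vector about the tool's x, y, z in degrees, a list of three. In form: [{"grip": grip, "linear": [dx, dy, dz], "turn": [ax, ay, az]}, ...]. A call has 1 to 12 rows; each row is the pose to reach, as a shift and turn from the pose commanded when the call began, along the tool's axes at that moment; what a row does not reach only later rows make up. A row lasts 1/10 s, in which the tool goes at most 50 mm and 8.59 degrees, less where a joint would pass 70% of its speed; a pose out of reach is approached as far as the arm can. A call with a gripper value outside its range is refused whole. The fingers move at their own pace and stop on an object; "newtons" is the grip in N (left out, the last holds). Time passes only in rows, so rows that repeat a pose let the fingers close. It gives the time, the measured TCP pose, the force and the opening at its end, in the units of the state.
- arm.get_state(): the state, without advancing time (a new reading comes with each control period).
- optics.grab_frame(name): name is "scene" or "side" or "wrist"; returns a dict with "pixels" (384x512x3 uint8, red, green, blue), "camera_matrix" (3x3 intrinsics, pixels), "distortion" ([k1, k2, p1, p2, k3] as OpenCV has them; the pictures are not rectified), "T" (4x4, takes a point from camera to world coordinates); the wrist camera has in their place "hand_eye" (4x4, takes a point from camera to tool coordinates, whose origin is the TCP and whose axes are the tool frame's). Camera axes: x right, y up, looking along -z (the intrinsics and any distortion apply to the point x, -y, -z); pixel columns grow to the right and rows downward; lengths in mm; the calibration is good to about 2 mm. A picture is of the moment at which its call begins: read the wrist's pose just before it. There is no depth.
- job.job_done(): hands the job in, once; it reports no verdict.
The state is a dict: "clock": time; "joint_positions": joint angles; "qvel": joint speeds; "joint_torque": joint torques, N m; "eef_pos": TCP position; "tool_rot": TCP orientation; "wrist_force": force on the tool from outside, world axes, zero at the start; "torque": the same for the moment, N m; "width": finger opening in mm.
Only numpy, scipy, OpenCV 4.12 (cv2) and the standard library are available. Lean on these libraries where they do the work, as an engineer would, in place of code of your own. Each camera call takes 0.05 s, during which the arm holds its last target. There are 200 camera calls.

## Working session

There is one attempt and no reset: what is moved stays moved. The work goes in short steps, Python scripts to look and compute and a tool call to move; the robot and the scene stay as the last step left them, time stands still between calls to the robot, and variables do not carry over. Pictures are saved under pics/ and viewed, about 8 in all and at most 12, crops included, and the job is handed in when it is done.

Besides the shell and the picture viewer there is one more tool, called after "Request:" in YAML: its name, and indented under it one key for each argument. step_arm: Moves the arm, as the interface text tells. Its arguments: {"type":"object","properties":{"targets":{"type":"array"},"newtons":{"type":"number"}},"required":["targets"]}

```bash
mkdir -p pics
cat > h.py <<'E'
import numpy as np,cv2
from scipy.spatial.transform import Rotation as R
from station import arm,optics,job
def cam(name):
    s=arm.get_state(); f=optics.grab_frame(name)
    if name=="wrist":
        T=np.eye(4);T[:3,:3]=R.from_quat(s["tool_rot"]).as_matrix();T[:3,3]=s["eef_pos"];T=T@np.array(f["hand_eye"])
    else: T=np.array(f["T"])
    return f["pixels"],np.array(f["camera_matrix"]),np.array(f["distortion"]),T
def ray(c,uv):
    _,K,D,T=c
    n=cv2.undistortPoints(np.array(uv,float).reshape(-1,1,2),K,D).reshape(-1,2)
    d=np.c_[n[:,0],-n[:,1],-np.ones(len(n))]@T[:3,:3].T
    return T[:3,3],d
def plane(c,uv,z):
    o,d=ray(c,uv); return o+d*((z-o[2])/d[:,2])[:,None]
def proj(c,P):
    _,K,D,T=c
    p=(np.array(P,float).reshape(-1,3)-T[:3,3])@T[:3,:3]
    p=p*[1,-1,-1]
    return cv2.projectPoints(p,np.zeros(3),np.zeros(3),K,D)[0].reshape(-1,2)
def two(c1,u1,c2,u2):
    o1,d1=ray(c1,u1);o2,d2=ray(c2,u2);d1=d1[0];d2=d2[0]
    t=np.linalg.lstsq(np.c_[d1,-d2],o2-o1,rcond=None)[0]
    a=o1+t[0]*d1;b=o2+t[1]*d2;return (a+b)/2,np.linalg.norm(a-b)
def save(c,n,s=1): cv2.imwrite(f"pics/{n}.png",cv2.resize(c[0][...,::-1],None,fx=s,fy=s,interpolation=cv2.INTER_CUBIC))
E
python3 - <<'E'
from h import *
np.set_printoptions(suppress=True,precision=3)
import pickle
C={n:cam(n) for n in("scene","side","wrist")}
pickle.dump(C,open("c0.pkl","wb"))
for n in C: print(n,C[n][3][:3,3],-C[n][3][:3,2])
save(C["scene"],"scene0",1.5);save(C["side"],"side0",1.5)
print(arm.get_state())
E
```

```text
scene [1022.505  386.239  765.887] [-0.559 -0.465 -0.687]
side [392.567 818.866 746.787] [ 0.125 -0.791 -0.599]
wrist [ 309.008 -547.163  372.446] [-0.251 -0.106 -0.962]
{'clock': 0.15, 'joint_positions': array([-1.287,  0.053,  1.614, -0.   ,  1.476, -0.119]), 'qvel': array([-0.   , -0.   , -0.004,  0.001,  0.001,  0.001]), 'joint_torque': array([  0.   , -39.424, -37.072,  -0.   ,   0.005,  -0.   ]), 'eef_pos': array([ 244.83 , -574.508,  230.296]), 'tool_rot': array([-0.59 ,  0.39 , -0.389,  0.59 ]), 'wrist_force': array([-0.557,  0.533, -0.044]), 'torque': array([ 0.034, -0.062,  0.005]), 'width': 84.9547195963715}
```

View pics/scene0.png

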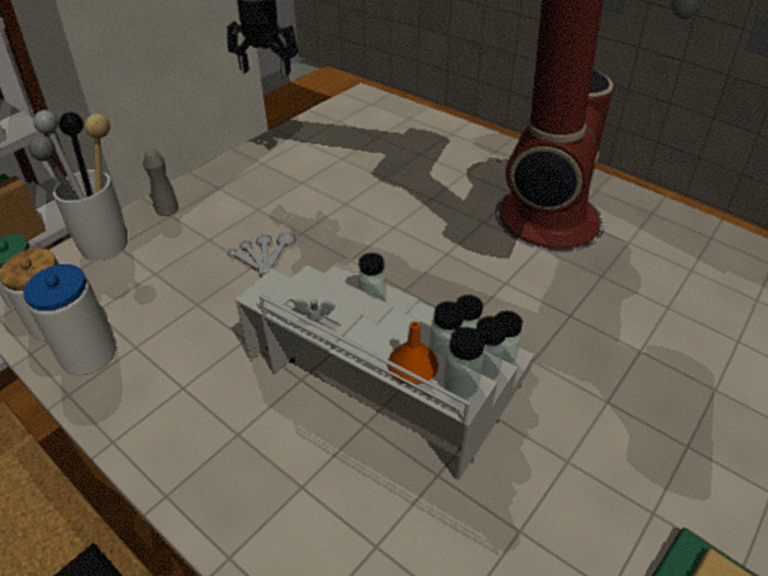

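View pics/side0.png

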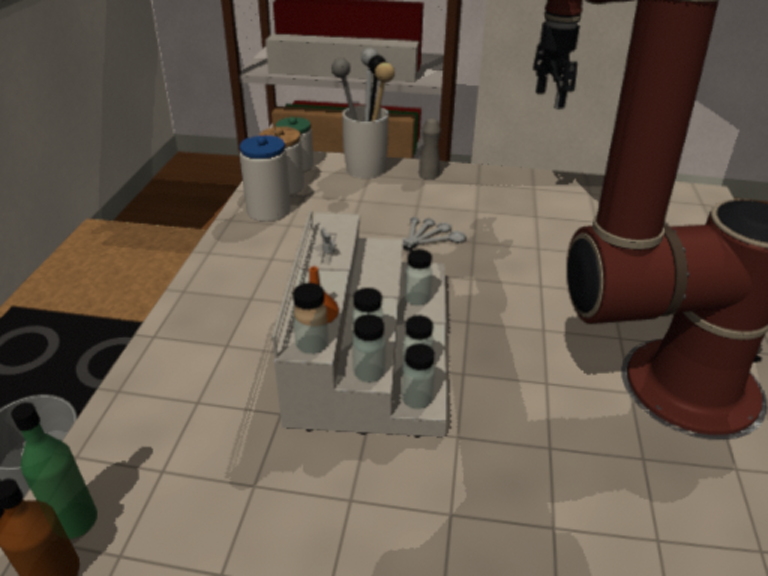

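Run:
```python
from h import *
import pickle
np.set_printoptions(suppress=True,precision=1)
C=pickle.load(open("c0.pkl","rb"));s,d=C["scene"],C["side"]
q=lambda *a:[[x/1.5,y/1.5] for x,y in a]
print("side bottom rear/front-left corners",plane(d,q((287,427),(445,433)),0))
print("scene rear-left bottom",plane(s,q((460,475)),0))
print("scene rear-left top z140",plane(s,q((463,417)),140), "right rear z142",plane(s,q((240,300)),142.5))
print("side top rear-left z140",plane(d,q((281,362)),140),"front of bottom tier left z40",plane(d,q((446,415)),40))
print("side right rear/ front top",plane(d,q((313,214),(358,216)),142.5))
print("nut scene z161",plane(s,q((315,308)),161),"side",plane(d,q((326,246)),161),two(s,q((315,308)),d,q((326,246))))
print("spoon",plane(s,q((265,268),(232,252),(290,238)),8))
for n,c in(("s",s),("d",d)):
    hsv=cv2.cvtColor(c[0],cv2.COLOR_RGB2HSV); m=((hsv[...,2]<38)).astype(np.uint8)*255
    k,l,st,ce=cv2.connectedComponentsWithStats(m)
    print(n,[(st[i,:4].tolist(),ce[i].round(1).tolist(),int(st[i,4])) for i in range(1,k) if 60<st[i,4]<1500])
a=s[0][160:270,140:300]; b=d[0][130:300,160:320]
A=cv2.resize(a,None,fx=5,fy=5,interpolation=3)[...,::-1]
cv2.imwrite("pics/scrop.png",A)
```

```text
side bottom rear/front-left corners [[623.9 194.9   0. ]
 [391.7 167.    0. ]]
scene rear-left bottom [[623.6 193.2   0. ]]
scene rear-left top z140 [[627.9 185.8 140. ]] right rear z142 [[ 666.6 -184.6  142.5]]
side top rear-left z140 [[618.9 202.8 140. ]] front of bottom tier left z40 [[393.1 168.1  40. ]]
side right rear/ front top [[ 668.2 -180.3  142.5]
 [ 586.7 -187.2  142.5]]
nut scene z161 [[620.2 -72.5 161. ]] side [[614.4 -53.5 161. ]] (array([617.5, -75.1, 151.2]), np.float64(8.623747652151915))
spoon [[ 501.7 -337.3    8. ]
 [ 510.7 -424.     8. ]
 [ 407.7 -366.     8. ]]
s [([0, 0, 31, 76], [13.1, 36.7], 442), ([152, 0, 47, 51], [174.0, 20.9], 1217), ([353, 0, 26, 89], [364.1, 42.0], 1243), ([446, 0, 15, 13], [451.8, 7.0], 63), ([393, 46, 13, 16], [398.2, 54.6], 117), ([39, 75, 22, 56], [49.9, 93.8], 349), ([341, 83, 17, 23], [349.3, 92.5], 96), ([23, 96, 21, 21], [34.9, 106.4], 94), ([10, 99, 16, 24], [16.7, 110.6], 161), ([339, 101, 46, 48], [361.1, 121.9], 1420), ([331, 130, 17, 29], [337.1, 145.9], 108), ([240, 169, 16, 15], [247.3, 175.7], 189), ([289, 197, 59, 43],
[... 432 characters left out ...]
[246, 50, 6, 30], [248.3, 64.3], 65), ([193, 70, 36, 3], [210.3, 71.0], 70), ([260, 74, 19, 28], [273.7, 82.3], 89), ([128, 131, 20, 8], [137.7, 134.4], 84), ([479, 134, 33, 27], [497.3, 145.2], 672), ([270, 163, 17, 16], [278.6, 171.8], 166), ([196, 189, 20, 17], [205.4, 197.1], 281), ([236, 193, 18, 15], [244.5, 199.8], 230), ([236, 210, 20, 17], [245.6, 218.2], 278), ([271, 211, 17, 15], [278.9, 218.0], 218), ([0, 222, 32, 23], [14.8, 232.4], 561), ([58, 229, 26, 24], [69.0, 240.0], 326), ([270, 230, 19, 17], [279.4, 237.6], 262), ([7, 269, 22, 21], [17.0, 277.9], 280), ([0, 319, 15, 26], [6.0, 330.0], 268), ([49, 325, 15, 30], [56.4, 339.0], 264), ([32, 342, 21, 42], [41.6, 367.3], 463)]
```

View pics/scrop.png

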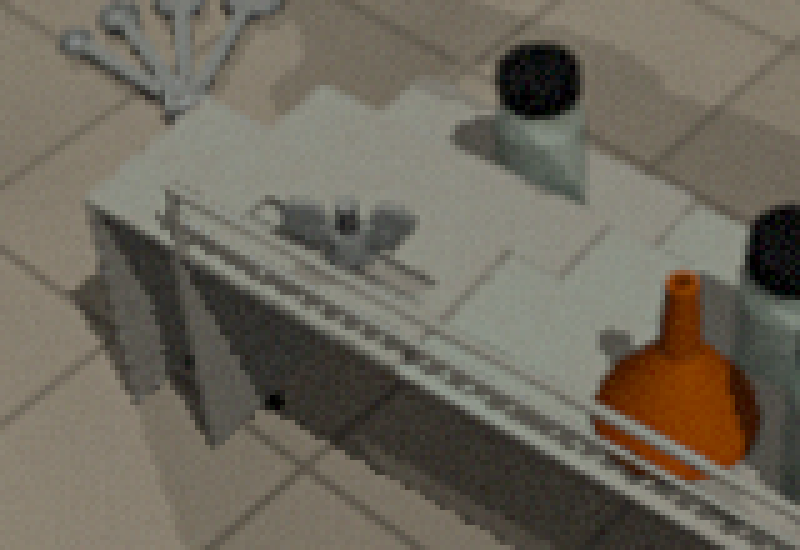

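```bash
cat >> h.py <<'E'
YAW=0.12; O=np.array([524.,11,0])
def r2w(p): c,s=np.cos(YAW),np.sin(YAW); return O+np.array([[c,-s,0],[s,c,0],[0,0,1]])@np.array(p,float)
def w2r(p): c,s=np.cos(YAW),np.sin(YAW); return np.array([[c,s,0],[-s,c,0],[0,0,1]])@(np.array(p,float)-O)
def rot(a): # tool x at world yaw a, tool y down
    x=np.array([np.cos(a),np.sin(a),0]);y=np.array([0,0,-1.]);return np.c_[x,y,np.cross(x,y)]
def delta(p0,q0,p,a=None):
    M=R.from_quat(q0).as_matrix(); L=M.T@(np.array(p)-p0)/10
    t=np.zeros(3) if a is None else R.from_matrix(M.T@rot(a)).as_rotvec(degrees=True)
    return L.round(2),t.round(1)
E
python3 - <<'E'
from h import *
import pickle
np.set_printoptions(suppress=True,precision=2)
C=pickle.load(open("c0.pkl","rb"));s,d=C["scene"],C["side"]
st=arm.get_state();M=R.from_quat(st["tool_rot"]).as_matrix();print(M)
for uv in ([209,202],[209,201]): print("bolt top",plane(s,[uv],173), w2r(plane(s,[uv],173)[0]))
# wing ear centres in scene crop
e=plane(s,[[140+300/5,160+218/5],[140+390/5,160+225/5]],142.5+20);print(e,[w2r(x) for x in e])
dl=e[0]-e[1];print("wing line yaw",np.degrees(np.arctan2(dl[1],dl[0])))
for z,uv in ((248,[205.4,197.1]),(198,[244.5,199.8]),(198,[245.6,218.2]),(148,[278.9,218]),(148,[279.4,237.6]),(148,[278.6,171.8])): print(w2r(plane(d,[uv],z-16*.4)[0]))
# panel corners from scene crop: rear top, front top(195,98)
c=plane(s,[[140+88/5,160+203/5],[140+197/5,160+97/5]],142.5);print("panel top corners rack",[w2r(x) for x in c])
p=r2w([80,-255,200]);print(p)
for k in(0,90,180,-90): print(k,delta(st["eef_pos"],st["tool_rot"],p,YAW+np.radians(k)))
E
```

```text
[[ 0.39 -0.    0.92]
 [-0.92  0.    0.39]
 [-0.   -1.    0.  ]]
bolt top [[622.46 -71.84 173.  ]] [ 87.84 -94.03 173.  ]
bolt top [[620.32 -73.92 173.  ]] [ 85.46 -95.84 173.  ]
[[630.97 -91.42 162.5 ]
 [609.8  -58.91 162.5 ]] [array([  93.94, -114.48,  162.5 ]), array([ 76.82, -79.68, 162.5 ])]
wing line yaw -56.93612188463742
[ 76.8  163.21 241.6 ]
[  5.94 103.38 191.6 ]
[  0.61 161.98 191.6 ]
[-67.39  98.68 141.6 ]
[-67.91 160.27 141.6 ]
[-68.18 -77.46 141.6 ]
panel top corners rack [array([ 122.53, -214.54,  142.5 ]), array([  41.87, -219.54,  142.5 ])]
[ 633.95 -232.59  200.  ]
0 (array([-16.2 ,   3.07,  49.2 ]), array([ -0.1, -73.8,  -0.1]))
90 (array([-16.2 ,   3.07,  49.2 ]), array([  -0.1, -163.8,   -0. ]))
180 (array([-16.2 ,   3.07,  49.2 ]), array([  0.1, 106.2,  -0.1]))
-90 (array([-16.2 ,   3.07,  49.2 ]), array([ 0. , 16.2, -0.1]))
```

Request:
step_arm:
  targets:
    - {"grip": 1, "linear": [-16.2, 2, 49.2], "turn": [0, 16.2, 0]}
    - {"grip": 1, "linear": [-16.2, 2, 49.2], "turn": [0, 16.2, 0]}
    - {"grip": 1, "linear": [-16.2, 2, 49.2], "turn": [0, 16.2, 0]}
    - {"grip": 1, "linear": [-16.2, 2, 49.2], "turn": [0, 16.2, 0]}
    - {"grip": 1, "linear": [-16.2, 2, 49.2], "turn": [0, 16.2, 0]}
    - {"grip": 1, "linear": [-16.2, 2, 49.2], "turn": [0, 16.2, 0]}
    - {"grip": 1, "linear": [-16.2, 2, 49.2], "turn": [0, 16.2, 0]}
    - {"grip": 1, "linear": [-16.2, 2, 49.2], "turn": [0, 16.2, 0]}
    - {"grip": 1, "linear": [-16.2, 2, 49.2], "turn": [0, 16.2, 0]}
    - {"grip": 1, "linear": [-16.2, 2, 49.2], "turn": [0, 16.2, 0]}
    - {"grip": 1, "linear": [-16.2, 2, 49.2], "turn": [0, 16.2, 0]}
    - {"grip": 1, "linear": [-16.2, 2, 49.2], "turn": [0, 16.2, 0]}
  newtons: 20

```text
clock: 1.35
eef_pos: [635.3, -230.9, 210.4]
tool_rot: [0.53, -0.469, 0.468, -0.53]
wrist_force: [0.0, -0.2, 0.6]
width: 0.0
```

Run:
```python
from h import *
import pickle
np.set_printoptions(suppress=True,precision=2)
c=cam("wrist");pickle.dump(c,open("c1.pkl","wb"));save(c,"w1",1.5)
print(c[3],arm.get_state()["eef_pos"])
for p in([120,-215,142.5],[40,-215,142.5],[85,-96,173],[80,-209,142.5]): print(p,proj(c,r2w(p))*1.5)
print("tcp",proj(c,arm.get_state()["eef_pos"])*1.5)
```

```text
[[   0.12    0.95    0.27  704.55]
 [  -0.99    0.12    0.03 -221.96]
 [   0.     -0.27    0.96  352.54]
 [   0.      0.      0.      1.  ]] [ 634.25 -232.4   210.59]
[120, -215, 142.5] [[302.16 232.4 ]]
[40, -215, 142.5] [[309.39 388.57]]
[85, -96, 173] [[  8.63 325.68]]
[80, -209, 142.5] [[293.63 314.3 ]]
tcp [[389.28 377.64]]
```

View pics/w1.png

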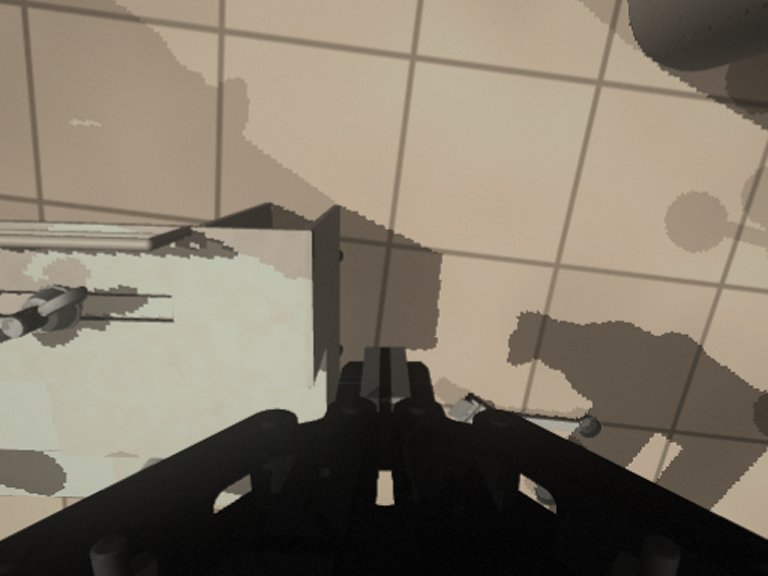

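Request:
step_arm:
  targets:
    - {"grip": 1, "linear": [0, 5, 0], "turn": [0, 0, 0]}
    - {"grip": 1, "linear": [0, 10, 0], "turn": [0, 0, 0]}
    - {"grip": 1, "linear": [0, 10, 0], "turn": [0, 0, 0]}
    - {"grip": 1, "linear": [-0.5, 10, 0], "turn": [0, 0, 0]}
    - {"grip": 1, "linear": [-1, 10, 0], "turn": [0, 0, 0]}
    - {"grip": 1, "linear": [-1.3, 10, 0], "turn": [0, 0, 0]}
    - {"grip": 1, "linear": [-1.6, 10, 0], "turn": [0, 0, 0]}
    - {"grip": 1, "linear": [-1.9, 10, 0], "turn": [0, 0, 0]}
    - {"grip": 1, "linear": [-2.2, 10, 0], "turn": [0, 0, 0]}
    - {"grip": 1, "linear": [-2.5, 10, 0], "turn": [0, 0, 0]}
    - {"grip": 1, "linear": [-2.8, 10, 0], "turn": [0, 0, 0]}

```text
clock: 2.5
eef_pos: [631.1, -205.7, 111.8]
tool_rot: [0.529, -0.468, 0.47, -0.529]
wrist_force: [0.6, -2.4, 0.9]
width: 0.1
```

Request:
step_arm:
  targets:
    - {"grip": 1, "linear": [-0.3, 0, 0], "turn": [0, 0, 0]}
    - {"grip": 1, "linear": [-0.6, 0, 0], "turn": [0, 0, 0]}
    - {"grip": 1, "linear": [-0.9, 0, 0], "turn": [0, 0, 0]}
    - {"grip": 1, "linear": [-1.2, 0, 0], "turn": [0, 0, 0]}
    - {"grip": 1, "linear": [-1.5, 0, 0], "turn": [0, 0, 0]}
    - {"grip": 1, "linear": [-1.8, 0, 0], "turn": [0, 0, 0]}
    - {"grip": 1, "linear": [-2.1, 0, 0], "turn": [0, 0, 0]}
    - {"grip": 1, "linear": [-2.4, 0, 0], "turn": [0, 0, 0]}
    - {"grip": 1, "linear": [-2.6, 0, 0], "turn": [0, 0, 0]}
    - {"grip": 1, "linear": [-2.8, 0, 0], "turn": [0, 0, 0]}

```text
clock: 3.5
eef_pos: [627.4, -177.3, 111.2]
tool_rot: [-0.529, 0.469, -0.469, 0.529]
wrist_force: [1.3, -2.3, 1.5]
width: 0.3
```

Request:
step_arm:
  targets:
    - {"grip": 1, "linear": [-0.2, 0, 0], "turn": [0, 0, 0]}
    - {"grip": 1, "linear": [-0.4, 0, 0], "turn": [0, 0, 0]}
    - {"grip": 1, "linear": [-0.6, 0, 0], "turn": [0, 0, 0]}

```text
clock: 3.8
eef_pos: [626.6, -171.4, 111.2]
tool_rot: [0.529, -0.469, 0.469, -0.529]
wrist_force: [2.6, -2.4, 0.1]
width: 0.2
```

Request:
step_arm:
  targets:
    - {"grip": 1, "linear": [-0.1, 0, 0], "turn": [0, 0, 0]}
    - {"grip": 1, "linear": [-0.2, 0, 0], "turn": [0, 0, 0]}
    - {"grip": 1, "linear": [-0.3, 0, 0], "turn": [0, 0, 0]}

```text
clock: 4.1
eef_pos: [626.2, -168.5, 111.2]
tool_rot: [0.529, -0.469, 0.469, -0.529]
wrist_force: [2.6, -2.3, 0.7]
width: 0.3
```

Request:
step_arm:
  targets:
    - {"grip": 1, "linear": [-0.1, 0, 0], "turn": [0, 0, 0]}
    - {"grip": 1, "linear": [-0.2, 0, 0], "turn": [0, 0, 0]}
    - {"grip": 1, "linear": [-0.3, 0, 0], "turn": [0, 0, 0]}

```text
clock: 4.4
eef_pos: [625.8, -165.5, 111.2]
tool_rot: [0.529, -0.469, 0.469, -0.529]
wrist_force: [1.3, -2.2, -0.3]
width: -0.3
```

Request:
step_arm:
  targets:
    - {"grip": 1, "linear": [-0.1, 0, 0], "turn": [0, 0, 0]}
    - {"grip": 1, "linear": [-0.2, 0, 0], "turn": [0, 0, 0]}
    - {"grip": 1, "linear": [-0.3, 0, 0], "turn": [0, 0, 0]}

```text
clock: 4.7
eef_pos: [625.8, -164.4, 111.3]
tool_rot: [0.53, -0.468, 0.47, -0.528]
wrist_force: [4.5, -11.2, -3.1]
width: 0.1
```

Request:
step_arm:
  targets:
    - {"grip": 1, "linear": [-0.1, 0, 0], "turn": [0, 0, 0]}
    - {"grip": 1, "linear": [-0.1, 0, 0], "turn": [0, 0, 0]}
    - {"grip": 1, "linear": [-0.1, 0, 0], "turn": [0, 0, 0]}

```text
clock: 5.0
eef_pos: [625.8, -164.4, 111.3]
tool_rot: [0.53, -0.468, 0.471, -0.528]
wrist_force: [4.8, -10.7, -3.4]
width: -0.2
```

Request:
step_arm:
  targets:
    - {"grip": 1, "linear": [1.0, 0, 0], "turn": [0, 0, 0]}
    - {"grip": 1, "linear": [3.5, -2, 0], "turn": [0, 0, 0]}
    - {"grip": 1, "linear": [3.5, -7, 0], "turn": [0, 0, 0]}
    - {"grip": 1, "linear": [3.5, -12, 0], "turn": [0, 0, 0]}
    - {"grip": 1, "linear": [1, -15, 0], "turn": [0, 0, 0]}
    - {"grip": 1, "linear": [-3, -16, -3], "turn": [0, 0, 0]}
    - {"grip": 1, "linear": [-6.5, -16, -7], "turn": [0, 0, 0]}
    - {"grip": 1, "linear": [-8.5, -16, -9], "turn": [0, 0, 0]}
    - {"grip": 1, "linear": [-8.5, -16, -9], "turn": [0, 0, 0]}
    - {"grip": 1, "linear": [-8.5, -16, -9], "turn": [0, 0, 0]}
    - {"grip": 1, "linear": [-8.5, -16, -9], "turn": [0, 0, 0]}

```text
clock: 6.1
eef_pos: [526.3, -88.2, 271.2]
tool_rot: [0.529, -0.469, 0.469, -0.529]
wrist_force: [0.6, 0.1, 0.6]
width: -0.1
```

Run:
```python
from h import *
import pickle
np.set_printoptions(suppress=True,precision=2)
c=cam("wrist");pickle.dump(c,open("c2.pkl","wb"));save(c,"w2",1.5)
print(c[3],arm.get_state()["eef_pos"])
for p in([120,-175,142.5],[40,-175,142.5],[85,-96,173],[85,-96,161]): print(p,proj(c,r2w(p))*1.5)
print("tcp",proj(c,arm.get_state()["eef_pos"])*1.5)
```

```text
[[  0.12   0.96   0.27 595.44]
 [ -0.99   0.11   0.03 -79.56]
 [  0.    -0.27   0.96 413.45]
 [  0.     0.     0.     1.  ]] [526.41 -88.39 271.16]
[120, -175, 142.5] [[526.57  46.25]]
[40, -175, 142.5] [[514.92 198.07]]
[85, -96, 173] [[379.04 110.  ]]
[85, -96, 161] [[379.29 112.57]]
tcp [[385.74 373.58]]
```

View pics/w2.png

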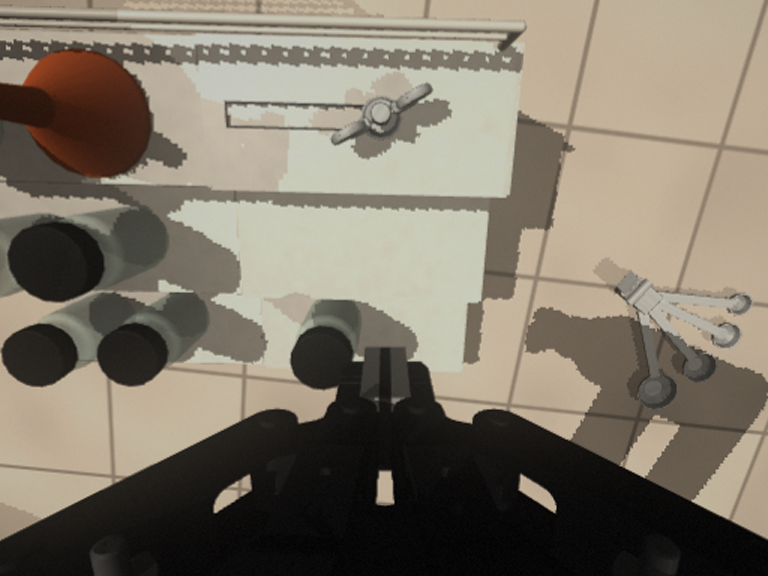

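```bash
cat >> h.py <<'E'
N=None
def nut(phi,r=27): a=np.radians(phi); return np.array([r*np.cos(a),-r*np.sin(a)])
# commanded-base bookkeeping: tool x=-rack y, y=down, z=+rack x
def rows(p0r,pts): # p0r, pts rack coordinates -> tool cm
    return [[round(-(p[1]-p0r[1])/10,1),round(-(p[2]-p0r[2])/10,1),round((p[0]-p0r[0])/10,1)] for p in pts]
E
python3 - <<'E'
from h import *
import pickle
np.set_printoptions(suppress=True,precision=2)
c=pickle.load(open("c2.pkl","rb"))
n=plane(c,[[381/1.5,112/1.5]],173)[0];nr=w2r(n);print("nut",n,nr)
t=plane(c,[[428/1.5,88/1.5],[335/1.5,140/1.5]],163);print([w2r(x)-nr for x in t], "mid",w2r(t.mean(0)))
g=plane(c,[[400/1.5,22/1.5],[100/1.5,16/1.5]],180.5);print("rail",[w2r(x)-nr for x in g])
print("slot z142.5",[w2r(x) for x in plane(c,[[227/1.5,115/1.5]],142.5)])
st=arm.get_state();p0=w2r(st["eef_pos"]);print(st["eef_pos"],p0, st["wrist_force"])
q=nr[:2]+nut(160)
print(rows(p0,[[*q,220],[*q,159.5]]))
P=[[*(nr[:2]+nut(f)),159.5] for f in range(160,301,10)];print(rows(P[0],P))
E
```

```text
nut [619.08 -75.2  173.  ] [ 84.08 -96.96 173.  ]
[array([ 12.36, -23.83, -10.  ]), array([-12.66,  24.15, -10.  ])] mid [ 83.93 -96.81 163.  ]
rail [array([37.52, -8.81,  7.5 ]), array([ 39.88, 127.22,   7.5 ])]
slot z142.5 [array([ 85.58, -10.94, 142.5 ])]
[526.41 -88.39 271.16] [ -9.5  -98.97 271.16] [ 0.51  0.32 -0.23]
[[np.float64(0.7), np.float64(5.1), np.float64(6.8)], [np.float64(0.7), np.float64(11.2), np.float64(6.8)]]
[[np.float64(-0.0), -0.0, np.float64(0.0)], [np.float64(-0.5), -0.0, np.float64(-0.1)], [np.float64(-0.9), -0.0, np.float64(-0.2)], [np.float64(-1.4), -0.0, np.float64(-0.1)], [np.float64(-1.8), -0.0, np.float64(0.0)], [np.float64(-2.3), -0.0, np.float64(0.2)], [np.float64(-2.7), -0.0, np.float64(0.5)], [np.float64(-3.0), -0.0, np.float64(0.8)], [np.float64(-3.3), -0.0, np.float64(1.2)], [np.float64(-3.5), -0.0, np.float64(1.6)], [np.float64(-3.6), -0.0, np.float64(2.1)], [np.float64(-3.6), -0.0, np.float64(2.5)], [np.float64(-3.6), -0.0, np.float64(3.0)], [np.float64(-3.5), -0.0, np.float64(3.5)], [np.float64(-3.3), -0.0, np.float64(3.9)]]
```

Request:
step_arm:
  targets:
    - {"grip": 1, "linear": [0.4, 3, 4], "turn": [0, 0, 0]}
    - {"grip": 1, "linear": [0.7, 5.1, 6.8], "turn": [0, 0, 0]}
    - {"grip": 1, "linear": [0.7, 5.1, 6.8], "turn": [0, 0, 0]}
    - {"grip": 1, "linear": [0.7, 8, 6.8], "turn": [0, 0, 0]}
    - {"grip": 1, "linear": [0.7, 10, 6.8], "turn": [0, 0, 0]}
    - {"grip": 1, "linear": [0.7, 11.2, 6.8], "turn": [0, 0, 0]}
    - {"grip": 1, "linear": [0.7, 11.2, 6.8], "turn": [0, 0, 0]}
    - {"grip": 1, "linear": [0.7, 11.2, 6.8], "turn": [0, 0, 0]}

```text
clock: 6.95
eef_pos: [594.8, -87.2, 160.3]
tool_rot: [-0.529, 0.469, -0.47, 0.529]
wrist_force: [0.1, 0.3, 0.0]
width: 0.2
```

Run:
```python
from h import *
s=arm.get_state();print(w2r(s["eef_pos"])-[84,-97,0],s["wrist_force"])
c=cam("wrist");save(c,"w3",1.5)
```

```text
[-25.50891589  -8.923234   160.26485876] [0.13081438 0.29190971 0.03965531]
```

View pics/w3.png

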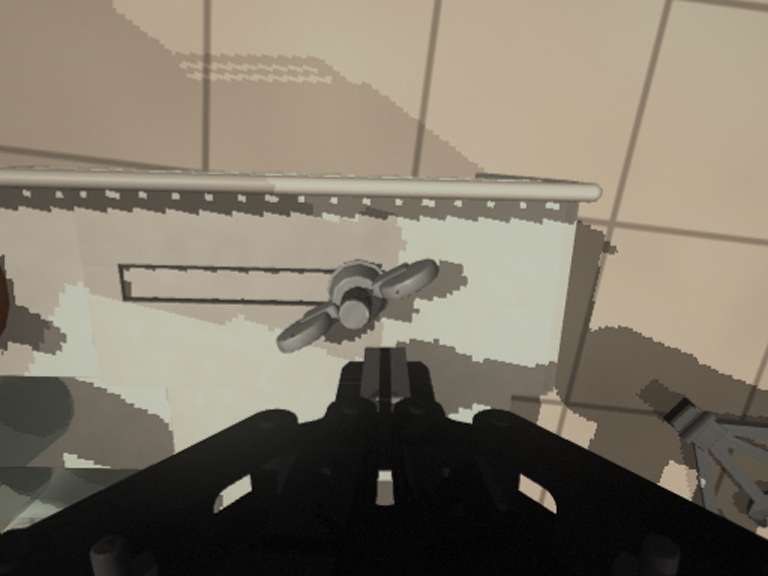

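Request:
step_arm:
  targets:
    - {"grip": 1, "linear": [-0.5, 0, -0.1], "turn": [0, 0, 0]}
    - {"grip": 1, "linear": [-0.9, 0, -0.2], "turn": [0, 0, 0]}
    - {"grip": 1, "linear": [-1.4, 0, -0.1], "turn": [0, 0, 0]}
    - {"grip": 1, "linear": [-1.8, 0, 0], "turn": [0, 0, 0]}
    - {"grip": 1, "linear": [-2.3, 0, 0.2], "turn": [0, 0, 0]}
    - {"grip": 1, "linear": [-2.7, 0, 0.5], "turn": [0, 0, 0]}
    - {"grip": 1, "linear": [-3.0, 0, 0.8], "turn": [0, 0, 0]}
    - {"grip": 1, "linear": [-3.3, 0, 1.2], "turn": [0, 0, 0]}
    - {"grip": 1, "linear": [-3.5, 0, 1.6], "turn": [0, 0, 0]}

```text
clock: 7.9
eef_pos: [606.0, -49.9, 159.1]
tool_rot: [0.529, -0.469, 0.469, -0.529]
wrist_force: [-1.4, -0.4, 0.1]
width: -0.4
```

Request:
step_arm:
  targets:
    - {"grip": 1, "linear": [-0.1, 0, 0.5], "turn": [0, 0, 0]}
    - {"grip": 1, "linear": [-0.1, 0, 0.9], "turn": [0, 0, 0]}
    - {"grip": 1, "linear": [-0.1, 0, 1.4], "turn": [0, 0, 0]}
    - {"grip": 1, "linear": [0, 0, 1.9], "turn": [0, 0, 0]}
    - {"grip": 1, "linear": [0.2, 0, 2.3], "turn": [0, 0, 0]}
    - {"grip": 1, "linear": [0.2, 0, 2.3], "turn": [0, 0, 0]}

```text
clock: 8.5
eef_pos: [629.9, -49.4, 159.4]
tool_rot: [-0.529, 0.469, -0.469, 0.529]
wrist_force: [-0.6, 1.4, -0.7]
width: 0.3
```

Run:
```python
from h import *
s=arm.get_state();p=w2r(s["eef_pos"]);print(p-[84,-97,0],s["wrist_force"])
c=cam("wrist");save(c,"w4",1.5)
n=np.array([84,-97.])
P=[[*(n+nut(300)),200],[*(n+nut(180,35)),200],[*(n+nut(105)),200],[*(n+nut(105)),159.5]];print(np.array(rows(p,P)).tolist())
P=[[*(n+nut(f)),159.5] for f in range(105,301,10)];print(np.array(rows(P[0],P[:11])).tolist());print(np.array(rows(P[10],P[11:])).tolist())
```

```text
[ 13.8668977   24.34170379 159.3684712 ] [-0.63685589  1.40949967 -0.66822084]
[[0.1, -4.1, -0.0], [2.4, -4.1, -4.9], [5.0, -4.1, -2.1], [5.0, -0.0, -2.1]]
[[-0.0, -0.0, 0.0], [-0.2, -0.0, -0.4], [-0.4, -0.0, -0.8], [-0.7, -0.0, -1.2], [-1.1, -0.0, -1.5], [-1.5, -0.0, -1.7], [-1.9, -0.0, -1.9], [-2.4, -0.0, -2.0], [-2.8, -0.0, -2.0], [-3.3, -0.0, -1.9], [-3.7, -0.0, -1.7]]
[[-0.4, -0.0, 0.2], [-0.8, -0.0, 0.5], [-1.1, -0.0, 0.9], [-1.3, -0.0, 1.3], [-1.5, -0.0, 1.7], [-1.5, -0.0, 2.2], [-1.5, -0.0, 2.7], [-1.5, -0.0, 3.1], [-1.3, -0.0, 3.6]]
```

View pics/w4.png

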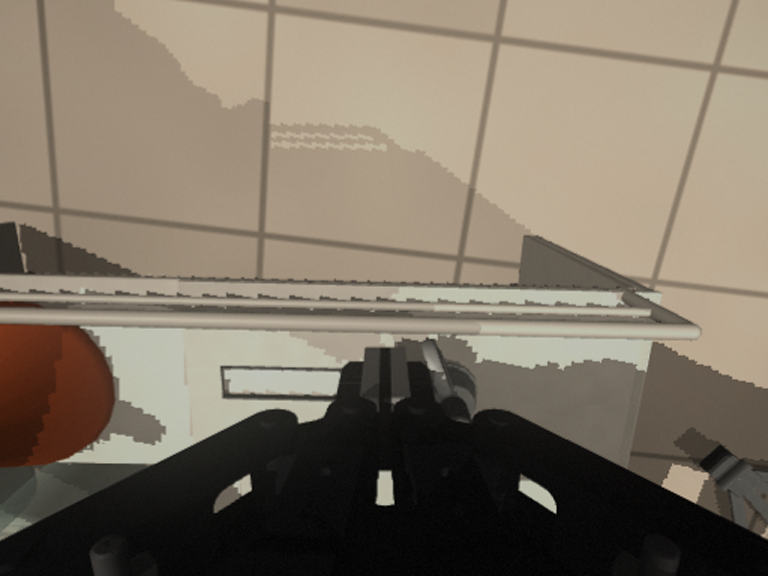

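Request:
step_arm:
  targets:
    - {"grip": 1, "linear": [-0.1, 0, -0.3], "turn": [0, 0, 0]}
    - {"grip": 1, "linear": [-0.1, -4.1, -0.3], "turn": [0, 0, 0]}
    - {"grip": 1, "linear": [2.4, -4.1, -4], "turn": [0, 0, 0]}
    - {"grip": 1, "linear": [5.0, -4.1, -2.1], "turn": [0, 0, 0]}
    - {"grip": 1, "linear": [5.0, -4.1, -2.1], "turn": [0, 0, 0]}
    - {"grip": 1, "linear": [5.0, -2, -2.1], "turn": [0, 0, 0]}
    - {"grip": 1, "linear": [5.0, 0, -2.1], "turn": [0, 0, 0]}
    - {"grip": 1, "linear": [5.0, 0, -2.1], "turn": [0, 0, 0]}

```text
clock: 9.35
eef_pos: [612.3, -100.7, 156.1]
tool_rot: [0.53, -0.471, 0.467, -0.528]
wrist_force: [0.2, 0.1, -1.0]
width: 0.1
```

Request:
step_arm:
  targets:
    - {"grip": 1, "linear": [-0.2, 0, -0.4], "turn": [0, 0, 0]}
    - {"grip": 1, "linear": [-0.4, 0, -0.8], "turn": [0, 0, 0]}
    - {"grip": 1, "linear": [-0.7, 0, -1.2], "turn": [0, 0, 0]}
    - {"grip": 1, "linear": [-1.1, 0, -1.5], "turn": [0, 0, 0]}
    - {"grip": 1, "linear": [-1.5, 0, -1.7], "turn": [0, 0, 0]}
    - {"grip": 1, "linear": [-1.9, 0, -1.9], "turn": [0, 0, 0]}
    - {"grip": 1, "linear": [-2.4, 0, -2.0], "turn": [0, 0, 0]}
    - {"grip": 1, "linear": [-2.8, 0, -2.0], "turn": [0, 0, 0]}
    - {"grip": 1, "linear": [-3.3, 0, -1.9], "turn": [0, 0, 0]}
    - {"grip": 1, "linear": [-3.7, 0, -1.7], "turn": [0, 0, 0]}

```text
clock: 10.35
eef_pos: [592.6, -66.3, 158.9]
tool_rot: [0.529, -0.469, 0.469, -0.529]
wrist_force: [-0.2, -0.6, -0.3]
width: -0.3
```

Request:
step_arm:
  targets:
    - {"grip": 1, "linear": [-0.4, 0, 0.2], "turn": [0, 0, 0]}
    - {"grip": 1, "linear": [-0.8, 0, 0.5], "turn": [0, 0, 0]}
    - {"grip": 1, "linear": [-1.1, 0, 0.9], "turn": [0, 0, 0]}
    - {"grip": 1, "linear": [-1.3, 0, 1.3], "turn": [0, 0, 0]}
    - {"grip": 1, "linear": [-1.5, 0, 1.7], "turn": [0, 0, 0]}
    - {"grip": 1, "linear": [-1.5, 0, 2.2], "turn": [0, 0, 0]}
    - {"grip": 1, "linear": [-1.5, 0, 2.7], "turn": [0, 0, 0]}
    - {"grip": 1, "linear": [-1.5, 0, 3.1], "turn": [0, 0, 0]}
    - {"grip": 1, "linear": [-1.3, 0, 3.6], "turn": [0, 0, 0]}
    - {"grip": 1, "linear": [-1.3, 0, 3.6], "turn": [0, 0, 0]}

```text
clock: 11.35
eef_pos: [627.9, -49.6, 159.3]
tool_rot: [-0.529, 0.469, -0.469, 0.529]
wrist_force: [-0.9, 0.7, -0.9]
width: 0.3
```

Run:
```python
from h import *
s=arm.get_state();p=w2r(s["eef_pos"]);print(p-[84,-97,0],s["wrist_force"])
n=np.array([84,-97.])
P=[[*(n+nut(105)),200],[*(n+nut(105)),159.5]];print(np.array(rows(p,P)).tolist())
c=cam("wrist");np.save("w5.npy",c[0])
```

```text
[ 11.90358959  24.37805272 159.34010028] [-0.91790004  0.69095011 -0.93292382]
[[5.0, -4.1, -1.9], [5.0, -0.0, -1.9]]
```

Request:
step_arm:
  targets:
    - {"grip": 1, "linear": [-0.1, 0, -0.3], "turn": [0, 0, 0]}
    - {"grip": 1, "linear": [-0.1, -4.1, -0.3], "turn": [0, 0, 0]}
    - {"grip": 1, "linear": [2.4, -4.1, -4], "turn": [0, 0, 0]}
    - {"grip": 1, "linear": [5.0, -4.1, -1.9], "turn": [0, 0, 0]}
    - {"grip": 1, "linear": [5.0, -4.1, -1.9], "turn": [0, 0, 0]}
    - {"grip": 1, "linear": [5.0, -2, -1.9], "turn": [0, 0, 0]}
    - {"grip": 1, "linear": [5.0, 0, -1.9], "turn": [0, 0, 0]}
    - {"grip": 1, "linear": [5.0, 0, -1.9], "turn": [0, 0, 0]}

```text
clock: 12.2
eef_pos: [612.4, -100.7, 156.1]
tool_rot: [0.53, -0.471, 0.467, -0.528]
wrist_force: [-0.6, 0.4, -0.1]
width: -0.0
```

Run:
```python
from h import *
s=arm.get_state();p=w2r(s["eef_pos"]);print(p-[84,-97,0],s["wrist_force"])
c=cam("wrist");save(c,"w5",1.5)
```

```text
[ -9.59956714 -24.4682894  156.13441478] [-0.57812071  0.40727054 -0.13694023]
```

View pics/w5.png

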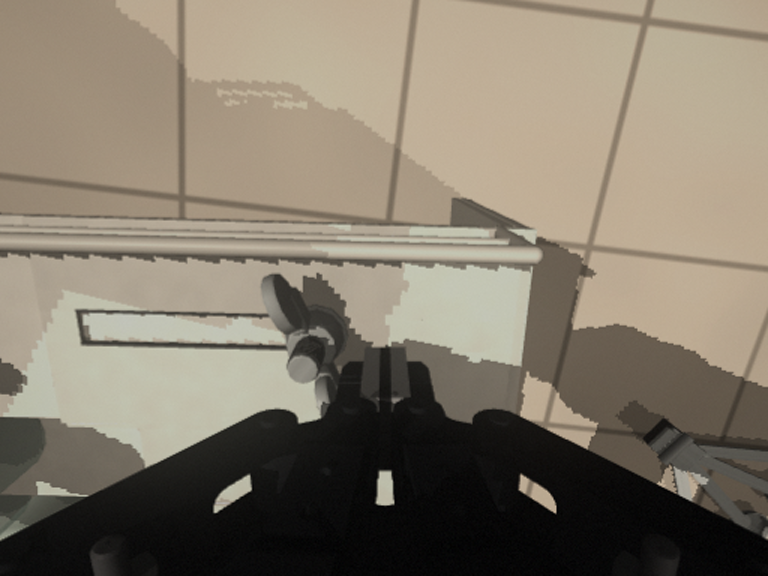

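Request:
step_arm:
  targets:
    - {"grip": 1, "linear": [-0.2, 0, -0.4], "turn": [0, 0, 0]}
    - {"grip": 1, "linear": [-0.4, 0, -0.8], "turn": [0, 0, 0]}
    - {"grip": 1, "linear": [-0.7, 0, -1.2], "turn": [0, 0, 0]}
    - {"grip": 1, "linear": [-1.1, 0, -1.5], "turn": [0, 0, 0]}
    - {"grip": 1, "linear": [-1.5, 0, -1.7], "turn": [0, 0, 0]}
    - {"grip": 1, "linear": [-1.9, 0, -1.9], "turn": [0, 0, 0]}
    - {"grip": 1, "linear": [-2.4, 0, -2.0], "turn": [0, 0, 0]}
    - {"grip": 1, "linear": [-2.8, 0, -2.0], "turn": [0, 0, 0]}
    - {"grip": 1, "linear": [-3.3, 0, -1.9], "turn": [0, 0, 0]}
    - {"grip": 1, "linear": [-3.7, 0, -1.7], "turn": [0, 0, 0]}

```text
clock: 13.25
eef_pos: [592.6, -66.3, 158.9]
tool_rot: [0.529, -0.469, 0.469, -0.529]
wrist_force: [-0.6, -1.7, -0.5]
width: -0.1
```

Request:
step_arm:
  targets:
    - {"grip": 1, "linear": [-0.4, 0, 0.2], "turn": [0, 0, 0]}
    - {"grip": 1, "linear": [-0.8, 0, 0.5], "turn": [0, 0, 0]}
    - {"grip": 1, "linear": [-1.1, 0, 0.9], "turn": [0, 0, 0]}
    - {"grip": 1, "linear": [-1.3, 0, 1.3], "turn": [0, 0, 0]}
    - {"grip": 1, "linear": [-1.5, 0, 1.7], "turn": [0, 0, 0]}
    - {"grip": 1, "linear": [-1.5, 0, 2.2], "turn": [0, 0, 0]}
    - {"grip": 1, "linear": [-1.5, 0, 2.7], "turn": [0, 0, 0]}
    - {"grip": 1, "linear": [-1.5, 0, 3.1], "turn": [0, 0, 0]}
    - {"grip": 1, "linear": [-1.3, 0, 3.6], "turn": [0, 0, 0]}
    - {"grip": 1, "linear": [-1.3, 0, 3.6], "turn": [0, 0, 0]}

```text
clock: 14.25
eef_pos: [628.0, -49.5, 159.4]
tool_rot: [-0.529, 0.469, -0.469, 0.529]
wrist_force: [0.2, 1.0, 0.7]
width: -0.1
```

Run:
```python
from h import *
s=arm.get_state();p=w2r(s["eef_pos"]);print(p-[84,-97,0],s["wrist_force"])
n=np.array([84,-97.])
P=[[*(n+nut(105)),200],[*(n+nut(105)),159]];print(np.array(rows(p,P)).tolist())
P=[[*(n+nut(f)),159] for f in range(105,216,10)];print(np.array(rows(P[0],P)).tolist())
```

```text
[ 11.9739218   24.4416586  159.41300188] [0.1629269  0.98963064 0.66907427]
[[5.1, -4.1, -1.9], [5.1, 0.0, -1.9]]
[[-0.0, 0.0, 0.0], [-0.2, 0.0, -0.4], [-0.4, 0.0, -0.8], [-0.7, 0.0, -1.2], [-1.1, 0.0, -1.5], [-1.5, 0.0, -1.7], [-1.9, 0.0, -1.9], [-2.4, 0.0, -2.0], [-2.8, 0.0, -2.0], [-3.3, 0.0, -1.9], [-3.7, 0.0, -1.7], [-4.2, 0.0, -1.5]]
```

Request:
step_arm:
  targets:
    - {"grip": 1, "linear": [-0.1, 0, -0.3], "turn": [0, 0, 0]}
    - {"grip": 1, "linear": [-0.1, -4.1, -0.3], "turn": [0, 0, 0]}
    - {"grip": 1, "linear": [2.4, -4.1, -4], "turn": [0, 0, 0]}
    - {"grip": 1, "linear": [5.0, -4.1, -1.9], "turn": [0, 0, 0]}
    - {"grip": 1, "linear": [5.0, -4.1, -1.9], "turn": [0, 0, 0]}
    - {"grip": 1, "linear": [5.0, -2, -1.9], "turn": [0, 0, 0]}
    - {"grip": 1, "linear": [5.0, 0, -1.9], "turn": [0, 0, 0]}
    - {"grip": 1, "linear": [5.0, 0, -1.9], "turn": [0, 0, 0]}

```text
clock: 15.05
eef_pos: [612.4, -100.7, 156.1]
tool_rot: [0.53, -0.471, 0.467, -0.528]
wrist_force: [-0.2, 0.4, -0.8]
width: -0.0
```

Request:
step_arm:
  targets:
    - {"grip": 1, "linear": [-0.2, 0, -0.4], "turn": [0, 0, 0]}
    - {"grip": 1, "linear": [-0.4, 0, -0.8], "turn": [0, 0, 0]}
    - {"grip": 1, "linear": [-0.7, 0, -1.2], "turn": [0, 0, 0]}
    - {"grip": 1, "linear": [-1.1, 0, -1.5], "turn": [0, 0, 0]}
    - {"grip": 1, "linear": [-1.5, 0, -1.7], "turn": [0, 0, 0]}
    - {"grip": 1, "linear": [-1.7, 0, -1.8], "turn": [0, 0, 0]}
    - {"grip": 1, "linear": [-1.9, 0, -1.9], "turn": [0, 0, 0]}
    - {"grip": 1, "linear": [-2.1, 0, -1.9], "turn": [0, 0, 0]}
    - {"grip": 1, "linear": [-2.1, 0, -1.9], "turn": [0, 0, 0]}

```text
clock: 15.95
eef_pos: [592.6, -82.6, 159.1]
tool_rot: [0.529, -0.469, 0.469, -0.529]
wrist_force: [0.2, -1.4, 1.1]
width: -0.1
```

Request:
step_arm:
  targets:
    - {"grip": 1, "linear": [-0.1, 0, 0], "turn": [0, 0, 0]}
    - {"grip": 1, "linear": [-0.2, 0, 0], "turn": [0, 0, 0]}
    - {"grip": 1, "linear": [-0.2, 0, 0], "turn": [0, 0, 0]}

```text
clock: 16.25
eef_pos: [592.4, -80.8, 159.0]
tool_rot: [0.529, -0.469, 0.469, -0.529]
wrist_force: [0.2, -0.4, -0.4]
width: -0.5
```

Request:
step_arm:
  targets:
    - {"grip": 1, "linear": [-0.1, 0, 0], "turn": [0, 0, 0]}
    - {"grip": 1, "linear": [-0.2, 0, 0], "turn": [0, 0, 0]}
    - {"grip": 1, "linear": [-0.2, 0, 0], "turn": [0, 0, 0]}

```text
clock: 16.55
eef_pos: [592.2, -79.4, 159.2]
tool_rot: [0.529, -0.469, 0.469, -0.529]
wrist_force: [-0.5, -3.5, -0.1]
width: -0.2
```

Request:
step_arm:
  targets:
    - {"grip": 1, "linear": [-0.1, 0, 0], "turn": [0, 0, 0]}
    - {"grip": 1, "linear": [-0.1, 0, 0], "turn": [0, 0, 0]}

```text
clock: 16.75
eef_pos: [592.1, -78.8, 159.3]
tool_rot: [0.53, -0.469, 0.47, -0.528]
wrist_force: [-0.3, -5.2, -0.8]
width: 0.1
```

Run:
```python
from h import *
s=arm.get_state();p=w2r(s["eef_pos"]);print(p-[84,-97,0],s["wrist_force"],s["torque"])
c=cam("wrist");save(c,"w6",1.5)
for f in(213-180,213): 
    a=nut(f,29); print(f,proj(c,r2w([84+a[0],-97+a[1],161]))*1.5)
```

```text
[-27.14012022  -0.31111595 159.27687421] [-0.32503283 -5.24700682 -0.79173473] [-0.91196694  0.11893256 -0.02418133]
33 [[435.45569848 224.05004017]]
213 [[337.49730889 368.77677953]]
```

View pics/w6.png

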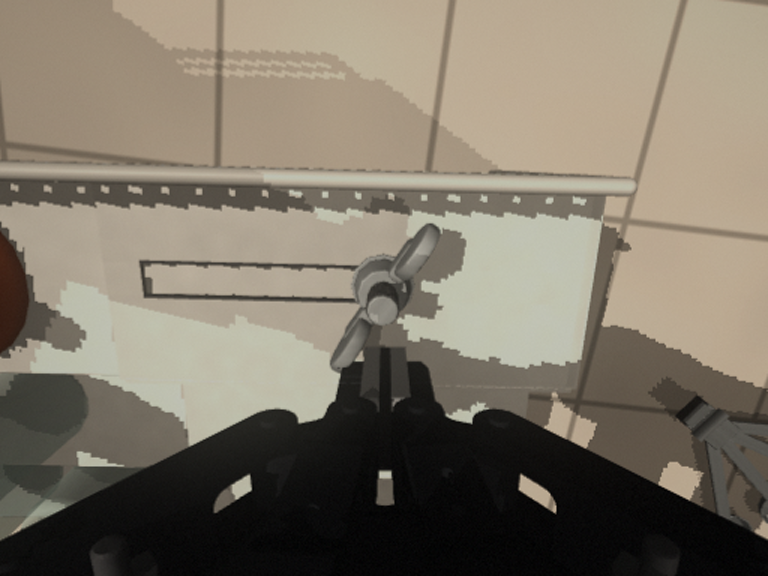

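Request:
step_arm:
  targets:
    - {"grip": 1, "linear": [0.3, 0, 0], "turn": [0, 0, 0]}
    - {"grip": 1, "linear": [0.8, 0, -0.3], "turn": [0, 0, 0]}
    - {"grip": 1, "linear": [0.8, -4, -0.5], "turn": [0, 0, 0]}
    - {"grip": 1, "linear": [0.8, -8, -2], "turn": [0, 0, 0]}
    - {"grip": 1, "linear": [0.8, -12, -6], "turn": [0, 0, 0]}
    - {"grip": 1, "linear": [0.8, -13, -8], "turn": [0, 0, 0]}
    - {"grip": 1, "linear": [0.8, -13, -8], "turn": [0, 0, 0]}
    - {"grip": 1, "linear": [0.8, -13, -8], "turn": [0, 0, 0]}
    - {"grip": 1, "linear": [0.8, -13, -8], "turn": [0, 0, 0]}

```text
clock: 17.7
eef_pos: [513.6, -95.1, 287.8]
tool_rot: [0.529, -0.47, 0.468, -0.529]
wrist_force: [0.6, 0.4, 0.1]
width: -0.1
```

Run:
```python
from h import *
print(arm.get_state()["wrist_force"])
c=cam("wrist");save(c,"w7",1.5)
for f in(33,213): 
    a=nut(f,29); print(f,proj(c,r2w([84+a[0],-97+a[1],161]))*1.5)
for p in([120,-175,142.5],[40,-175,142.5]): print(p,proj(c,r2w(p))*1.5)
import pickle
d0=pickle.load(open("c0.pkl","rb"))["side"];d=cam("side");save(d,"side7",1.5)
for c in (d0,d):
    m=(cv2.cvtColor(c[0],cv2.COLOR_RGB2HSV)[...,2]<38).astype(np.uint8)
    k,l,st,ce=cv2.connectedComponentsWithStats(m)
    print([ce[i].round(1).tolist() for i in range(1,k) if 140<st[i,4]<320 and 190<ce[i][0]<290 and 160<ce[i][1]<250])
```

```text
[0.56592905 0.42673834 0.07502756]
33 [[401.33362325  41.59043307]]
213 [[344.1387791  138.20349614]]
[120, -175, 142.5] [[510.86855792  26.73581068]]
[40, -175, 142.5] [[500.85318855 173.56949162]]
[[278.6, 171.8], [205.4, 197.1], [244.5, 199.8], [245.6, 218.2], [278.9, 218.0], [279.4, 237.6]]
[[279.0, 182.9], [205.4, 197.0], [244.5, 199.8], [245.6, 218.1], [278.7, 217.8], [279.4, 237.6]]
```

View pics/w7.png

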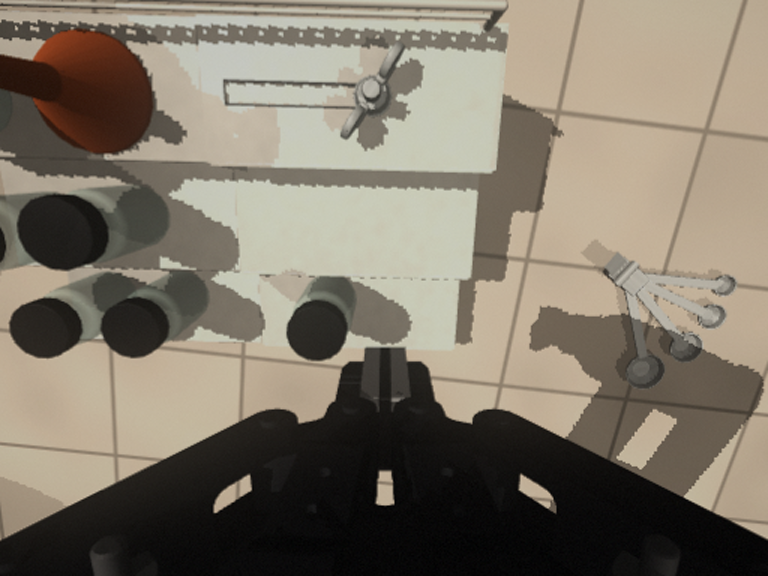

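```bash
python3 -c "
from h import *
s=arm.get_state();print(s['clock'],s['wrist_force']);print(job.job_done())"
```

```text
17.8 [ 0.49796494 -0.01104618  0.80903068]
the job is handed in; nothing more can be done
None
```

The sliding half is fully home, the wing nut is tight, and I handed the job in at 17.8 s with the hand clear.

- **Sliding half:** I pushed its end panel with the closed fingertips. The force held at about 2.5 N while it slid, then rose to about 11 N with no further movement at the hard stop.
- **Wing nut:** I turned it clockwise in four fingertip strokes, 1.08 to 10.0 rad by my tally. It stopped at about 5 N of fingertip force. In the last picture both wing tips are within about 3 pixels of where full tightness puts them.
- **Other things:** The other five jar caps are within 0.3 pixel of where they were at the start. The jar on the sliding half rode along and is standing. The funnel looks undisturbed and the spoons are still lying in place; I judged both by eye only.
- **End state:** The wrist force was about 1 N or less with the hand clear.

No check failed. The fingertip settled about 3 mm lower than planned at the start of three strokes, with only about 1 N of force, and was back at the planned height by the next reading. I did not look again after handing in.

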